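# Set up a near-field loudspeaker measurement under the notched microphone arm

### The arm

A 6-joint arm with a two-finger parallel gripper is mounted at the origin on the work surface. World frame = base frame: x ahead of the robot, y to its left, z up, the work surface at z = 0. Lengths are in m, angles in degrees, forces in N, time in s.
With the tool pointing down it reaches from about 0.3 to 0.75 m from the base axis. Payload 8.5 kg.
Tool frame: the origin (TCP) lies where the fingers leave the gripper's body, on its centre line; the fingertips stand 73 mm ahead of it and the grasp point (between the pads) lies ahead of it (arm.hold_point_z is the z of the grasp point in the tool frame, in m); z points along the fingers, y is the line along which they close (so a half turn about z gives the same grasp; the last joint's range is limited). The gripper opens to 85 mm and grips with 20 to 120 N. Pads are 22 mm wide; open, the fingers measure 114 mm over their backs; the gripper's body (76 mm by 85 mm) begins 54 mm behind the grasp point. The pads swing forward as they close: fully open they stand 13 mm farther back than shut.
Start: joints at [-12.336, 21.807, 74.336, -0, 83.858, -12.336], TCP at [0.55, 0, 0.304] pointing down, gripper open.
Joint ranges: [-178.18, 178.18], [-50.72, 133.34], [12.68, 142.11], [-81.47, 261.47], [9.98, 163.14], [-165.26, 165.26]. Speed limits (degrees/s): [136.94, 136.94, 180, 180, 180, 180].

### API

Orientations are given as [roll, pitch, yaw] about the fixed x, y, z axes, in that order (R = Rz(yaw) Ry(pitch) Rx(roll)).
In Python, from rig import arm, read_camera gives the robot as it stands. The module is installed in compiled form; this text tells all that it offers.
- The arm moves only by the tool play_rows, never from a script. Its argument "steps" is a list that holds one entry, the list of rows, each a list of 7 numbers: the shift along the tool's x, y, z in m, then the turn, a rotation vector about the tool's x, y, z in rad, then the opening, from 0 (shut) to 1 (fully open). In form: [[[tx, ty, tz, rx, ry, rz, jaw], ...]]. A call has 1 to 5 rows; each row shifts and turns the commanded pose from where the row before left it, along the tool's axes as they then stand; what a row does not reach is not made up. A row lasts 1/10 s, in which the tool goes at most 50 mm and 8.59 degrees, less where a joint would pass 70% of its speed; a pose out of reach is approached as far as the arm can. A call with a gripper value outside its range is refused whole. The fingers move at their own pace and stop on an object; the grip force is fixed at half the most. Time passes only in rows, so rows that do not move let the fingers close. It gives the time, the measured TCP pose, the force, the opening and the grip force at its end, in the units of the state.
- arm.state(): the state, without advancing time (a new reading comes with each control period).
- read_camera(name): name is "scene" or "side" or "wrist"; returns a dict with "pixels" (420x560x3 uint8, red, green, blue), "range_z" (420x560 float32, m along the optical axis (not along the pixel's ray), 0 where there is no reading), "fx", "fy", "cx", "cy" (pixels), "world_from_camera" (4x4, takes a point from camera to world coordinates). Camera axes: x right, y down, z forward; pixel columns grow to the right and rows downward; lengths in m; the calibration is good to about 2 mm. A picture is of the moment at which its call begins.
- arm.close_job(): hands the job in; it is judged then, once.
The state is a dict: "time_s": time; "q": joint angles; "qvel": joint speeds; "effort": joint torques, N m; "tcp_pos": TCP position; "tool_rot": TCP orientation; "contact_force": force on the tool from outside, world axes, zero at the start; "ft_torque": the same for the moment, N m; "width": finger opening in m; "grip_force": force on a finger pad.
Only numpy, scipy, OpenCV 4.12 (cv2) and the standard library are available. Lean on these libraries where they do the work, as an engineer would, in place of code of your own. Each camera call takes 0.05 s, during which the arm holds its last target. There are 200 camera calls.

### The job

Get the stand ready for a measurement: press the front edge of the black case's lid until its touch latch lets go, and swing the lid right back so that it stays open. Then raise the microphone arm by exactly one notch, so that its pawl catches and the arm stays up by itself, and let go of it. Then take the small loudspeaker out of the case and set it gently, upright, on the round pad of the stand, centred under the microphone; never touch the microphone itself, and leave the other things on the table where they are.

Things in the scene. Friction and masses are not known exactly. Their poses are not given: they have to be found in the camera images.
- case: Black transit case, fixed: tray 180 (x) x 170 (y) x 58 mm high, walls 5, floor 6 mm. Origin: centre of its underside, z up, front -x. Mid-front stands a steel latch hook 22 mm wide, 83 mm high, 32 mm ahead of the wall (46 when sprung). A thin spring pin, 37 mm behind and 71 mm to +y of the centre, pushes the unlatched lid ajar and then reaches 83 mm above the table.
- lid (a joint): Lid: hollow hood 180 x 170 mm, 50 mm deep, 0.25 kg, hinged at the rear. Rad: 0 latched shut, to -0.032 pressed down. Pressing the front edge down 4 to 6 mm (2 to 5 N) frees the latch; on release the lid springs to 0.36 and rests there; push it from beneath over the top (beyond 1.4 it falls back by itself) to its stop, 1.85, where it stays. Shut: top 114, lower rim 64 mm above the table.
- lid_front (a point): Point on the lid's top surface, mid-width, 15 mm behind its front edge: where to press. Moves with the lid; axes as the lid's (as the case's when shut). At 0.36 rad the lower rim of the lid's front is about 127 mm above the table.
- lid_hinge (a point): Middle of the lid's hinge line, which runs along the case's y axis: 90 mm behind the case's centre and 64 mm above the table. The lid's front wall is 180 mm from it; axes as the case's.
- stand: Stand, fixed: grey base plate 12 mm thick, from 75 mm ahead (-x) to 200 mm behind the origin, 160 mm wide; round rubber pad, 120 mm across, top at 22 mm; aluminium mast 30 x 36 mm, 392 mm high, centred 160 mm behind the origin, notched rack on its +y side. Origin: on the table under the pad's centre; z up; front -x. The microphone hangs over the pad's centre.
- pad_top (a point): Centre of the pad's top face, 22 mm above the table, straight below the microphone; axes as the stand's.
- mic_arm (a joint): Height of the microphone arm on the mast, m: starts at 0 (pawl in the lowest notch), grows upward; notches at 0, 0.055 and 0.110, top stop at 0.135. The arm (0.55 kg in all, slightly stiff) slides up freely, a spring pawl clicks over each notch and stops it from sinking; it must be lifted 3 to 10 mm past a notch and let down on it.
- boom_grip (a point): Centre of the black rubber grip, 50 (x) x 26 (y) x 30 mm, on the microphone arm's level bar (18 mm wide, 24 high), which runs forward from the mast; 65 mm behind the microphone, 80 mm ahead of the mast's axis, 167 mm above the table at the start. Axes as the stand's; rises with the arm. The arm's slide block (70 x 70 mm) begins 58 mm behind it; the mast stands above that.
- mic: Steel measuring microphone, 13 mm in diameter, 65 mm long, hanging upright from the front end of the microphone arm. Origin: its lower tip. The tip is 68 mm above the pad at the start and 123 mm above it one notch up. Do not touch it. The bar above it ends 14 mm ahead of its axis.
- speaker_mid (a point): Centre (half-way up) of the loudspeaker: an upright wooden box 84 (x) x 60 (y) x 92 mm high, 0.28 to 0.52 kg, with its round cone in the top face, loose on the case's floor (its underside 6 mm above the table there). Axes: z up, x along its 84 mm side. When it stands on the pad this point is 68 mm above the table.
- preamp_a: Small blue preamplifier, 110 x 78 x 36 mm, loose, between case and stand; origin under its centre. Leave alone.
- preamp_b: The same kind of blue preamplifier, loose, farther back; leave alone.
- mouse: White computer mouse, 105 x 60 x 32 mm, loose, on the right; leave alone.
- mug: White mug, 80 mm wide, 95 mm high, loose, on the right at the back; leave alone.
- tape: Roll of grey tape lying flat, 100 mm wide, 24 mm high, loose, on the left; leave alone.
- screwdriver: Screwdriver lying on the table on the left at the back, loose; leave alone.

How it is judged (in metres and radians):
On the way, in this order (a step that is already met when the one before it is completed fails the run):
1. the lid's touch latch has let go and the lid has sprung ajar (beyond 0.12 rad) (value of joint lid above 0.12 rad), for 0.05 s.
2. the lid is swung right back (beyond 1.6 rad) (value of joint lid above 1.6 rad), for 0.2 s.
3. the microphone arm rests one notch up (50 to 60 mm), the gripper touching nothing (value of joint mic_arm between 0.05 and 0.06 m and contact force between the fingers and anything else below 0.5 N), for 0.4 s.
4. the loudspeaker is lifted clear of the case (centre above 120 mm), the arm still on its notch (height (world z) of speaker_mid above 0.12 m and value of joint mic_arm above 0.05 m), for 0.05 s.
At the end, for the whole second after the job is handed in: Lid open beyond 1.6 rad; microphone arm resting one notch up (joint 0.050 to 0.060 m); loudspeaker standing still and upright (within 0.08 rad) on the pad, its centre within 18 mm of the pad's centre and 63 to 73 mm above the table (value of joint lid above 1.6 rad and value of joint mic_arm between 0.05 and 0.06 m and horizontal distance between speaker_mid and pad_top below 0.018 m and height (world z) of speaker_mid between 0.063 and 0.073 m and angle between speaker_mid's own z axis and vertical below 0.08 rad and linear speed of speaker below 0.02 m/s); the robot touches nothing.
It fails at once if the microphone is touched (more than 1 N) (contact force between mic and anything else above 1 N).
It fails at once if the arm is raised as far as the second notch (value of joint mic_arm above 0.1 m).
It fails at once if the loudspeaker is dropped on the pad (faster than 0.35 m/s while within 30 mm of its place) (horizontal distance between speaker_mid and pad_top below 0.03 m and linear speed of speaker above 0.35 m/s).
It fails at once if a bystander is moved by more than 30 mm (distance of any of preamp_a, preamp_b, mouse, mug, tape, screwdriver from where it was at the start of the episode above 0.03 m).
It also fails if it takes over 67 s, if anything falls off the work surface, if the arm or the gripper's body presses on something with over 40 N, if the wrist force passes 120 N, or if a joint passes its speed limit or range.

## Working session

There is one attempt and no reset: what is moved stays moved. The work goes in short steps, Python scripts to look and compute and a tool call to move; the robot and the scene stay as the last step left them, time stands still between calls to the robot, and variables do not carry over. Pictures are saved under pics/ and viewed, at most 10 in all, crops included, and the job is handed in when it is done.

Besides the shell and the picture viewer there is one more tool, called after "Call:" as name(argument=value, ...), one argument or row to a line, values as JSON. play_rows: Moves the arm, as the interface text tells. Its arguments: {"type":"object","properties":{"steps":{"type":"array","items":{"type":"array","items":{"type":"array","items":{"type":"number"}}}}},"required":["steps"]}

```bash
mkdir -p pics; ls; cat > h.py <<'E'
from rig import arm, read_camera
import numpy as np, cv2
def shot(n,f):
    c=read_camera(n); cv2.imwrite(f'pics/{f}.png',c['pixels'][:,:,::-1]); np.savez(f'pics/{f}.npz',**c); return c
def cloud(c):
    z=c['range_z']; v,u=np.mgrid[:z.shape[0],:z.shape[1]]
    p=np.stack([(u-c['cx'])*z/c['fx'],(v-c['cy'])*z/c['fy'],z,np.ones_like(z)],-1)
    w=(p@c['world_from_camera'].T)[...,:3]; w[z<=0]=np.nan; return w
E
python3 - <<'E'
from h import *
for n in ['scene','side']:
    c=shot(n,n+'0'); print(n,c['fx'],np.round(c['world_from_camera'],3))
print(arm.state(), arm.hold_point_z)
a=[cv2.imread(f'pics/{n}0.png') for n in ['scene','side']]
E
```

```text
pics
scene 472.90031736464255 [[-0.856  0.37  -0.362  1.156]
 [ 0.517  0.597 -0.613  1.004]
 [-0.01  -0.712 -0.702  1.255]
 [ 0.     0.     0.     1.   ]]
side 423.35242290177536 [[-0.896 -0.29   0.336  0.131]
 [-0.444  0.592 -0.672  0.898]
 [-0.004 -0.752 -0.66   1.008]
 [ 0.     0.     0.     1.   ]]
{'time_s': 0.1, 'q': array([-1.23324876e+01,  2.18383099e+01,  7.43788063e+01, -2.43227568e-04,
        8.38610568e+01, -1.23349713e+01]), 'qvel': array([-0.01761561, -0.03148627, -0.0992608 , -0.04423019, -0.11279182,
        0.05609062]), 'effort': array([ 3.76895419e-03, -4.49219084e+01, -2.31655884e+01, -2.33104493e-04,
        3.63802450e-03,  7.57992581e-06]), 'tcp_pos': array([5.49826722e-01, 6.63670380e-05, 3.03371855e-01]), 'tool_rot': array([-1.79923580e+02, -1.64635986e-02,  9.00024989e+01]), 'contact_force': array([ 0.63210819, -0.23404758,  1.11564904]), 'ft_torque': array([-0.01710842, -0.05442623, -0.02949252]), 'grip_force': 0.0, 'width': 0.08523105134206199} 0.0539
```

View pics/scene0.png

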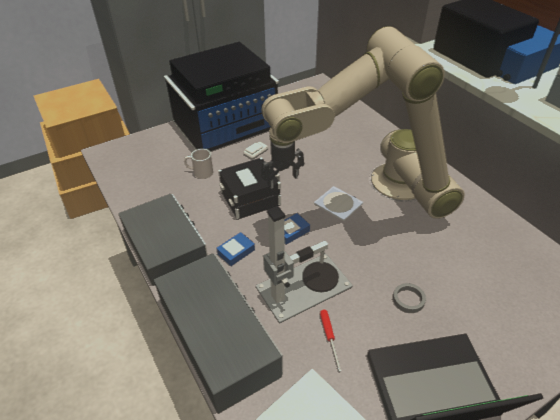

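View pics/side0.png

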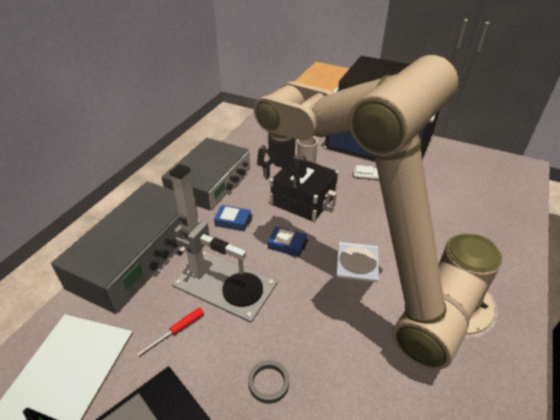

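The scene view shows the pad at (321,277), mast top at (277,213), case at (248,187) and the near preamp at (290,228). The side view shows the same things, with the latch hook at about (333,200).

```bash
python3 - <<'E'
from h import *
def rect(P,name):
    P=P[:,:2].astype(np.float32)
    r=cv2.minAreaRect(P*1000); b=cv2.boxPoints(r)
    print(name,len(P),'c',np.round(r[0],1),'size',np.round(r[1],1),'ang',round(r[2],1)); print(np.round(b).tolist())
for n in ['scene','side']:
    c=dict(np.load(f'pics/{n}0.npz')); w=cloud(c); px=c['pixels'].astype(int); g=px.sum(2)/3
    U={'scene':(slice(150,225),slice(205,295)),'side':(slice(150,225),slice(255,350))}[n]
    q=w[U]; z=q[...,2]
    m=((z>.106)&(z<.122)).astype(np.uint8); m=cv2.morphologyEx(m,cv2.MORPH_OPEN,np.ones((3,3)))
    k,l,s,_=cv2.connectedComponentsWithStats(m); i=1+np.argmax(s[1:,4]); P=q[l==i]; rect(P,n+' lid'); print('z',np.median(P[:,2]))
    U={'scene':(slice(200,330),slice(240,370)),'side':(slice(150,330),slice(165,290))}[n]
    q=w[U]; z=q[...,2]; gg=g[U]
    m=((z>.013)&(z<.03)&(gg<70)).astype(np.uint8); m=cv2.morphologyEx(m,cv2.MORPH_OPEN,np.ones((3,3)))
    k,l,s,_=cv2.connectedComponentsWithStats(m); i=1+np.argmax(s[1:,4]); P=q[l==i]
    rect(P,n+' pad'); e=cv2.minEnclosingCircle((P[:,:2]*1000).astype(np.float32)); print(e,'z',np.median(P[:,2]))
    m=((z>.006)&(z<.03)).astype(np.uint8); m=cv2.morphologyEx(m,cv2.MORPH_OPEN,np.ones((3,3)))
    k,l,s,_=cv2.connectedComponentsWithStats(m); i=1+np.argmax(s[1:,4]); rect(q[l==i],n+' plate')
    m=z>.384; rect(q[m],n+' masttop'); print(np.nanmax(z))
    m=(z>.145)&(z<.19); rect(q[m],n+' boom'); 
    bl=(px[...,2]>px[...,0]+40)&(w[...,2]<.06)&(w[...,2]>.005)&(w[...,0]<.9)
    k,l,s,_=cv2.connectedComponentsWithStats(bl.astype(np.uint8))
    for i in range(1,k):
        if s[i,4]>60: print(s[i]); rect(w[l==i],n+' blue')
E
```

```text
scene lid 1226 c [ 571.2 -226. ] size [180.5 181.2] ang 83.1
[[470.0, -305.0], [650.0, -326.0], [672.0, -147.0], [492.0, -126.0]]
z 0.11464472419229477
scene pad 824 c [561.3 244.1] size [121.1 111.8] ang 54.4
[[481.0, 227.0], [572.0, 162.0], [642.0, 261.0], [551.0, 326.0]]
((559.8121948242188, 244.45396423339844), 61.212127685546875) z 0.021642685807991446
scene plate 2880 c [623.  240.9] size [166.4 277.7] ang 88.1
[[481.0, 162.0], [759.0, 153.0], [765.0, 319.0], [487.0, 329.0]]
scene masttop 183 c [720.7 239.4] size [44.9 36.8] ang 87.1
[[701.0, 218.0], [738.0, 216.0], [740.0, 261.0], [703.0, 263.0]]
0.39590458423160413
scene boom 757 c [653.5 265.5] size [ 96. 207.] ang 80.4
[[543.0, 235.0], [748.0, 201.0], [764.0, 296.0], [559.0, 330.0]]
[285 214  24  25 177]
scene blue 177 c [526.8  15. ] size [110.1  72.7] ang 11.1
[[466.0, 40.0], [480.0, -31.0], [588.0, -10.0], [574.0, 61.0]]
[217 233  37  28 333]
scene blue 333 c [742.1  -9.2] size [109.4  83.2] ang 10.9
[[681.0, 21.0], [696.0, -60.0], [804.0, -40.0], [788.0, 42.0]]
side lid 1200 c [ 563.5 -224.9] size [177.7 182.9] ang 83.7
[... 271 characters left out ...]
0234) z 0.022907937749532925
side plate 3755 c [619.9 240.5] size [163.6 278.2] ang 88.3
[[478.0, 163.0], [757.0, 155.0], [761.0, 318.0], [483.0, 326.0]]
side masttop 194 c [714.8 238.1] size [44.4 36.2] ang 86.0
[[695.0, 217.0], [731.0, 215.0], [734.0, 259.0], [698.0, 261.0]]
0.3959184255454984
side boom 930 c [647.7 239.4] size [205.1  84. ] ang 15.8
[[538.0, 252.0], [560.0, 171.0], [758.0, 227.0], [735.0, 308.0]]
[215 206  35  19 274]
side blue 274 c [735.6  -6.3] size [106.5  77. ] ang 13.2
[[675.0, 19.0], [693.0, -56.0], [796.0, -32.0], [779.0, 43.0]]
[268 237  17  10  63]
side blue 63 c [543.2  49. ] size [22.  56.5] ang 72.3
[[513.0, 47.0], [567.0, 30.0], [573.0, 51.0], [520.0, 68.0]]
```

```bash
python3 - <<'E'
from h import *
def ax(P,c,yaw,name):
    t=np.radians(yaw); X=np.array([np.cos(t),np.sin(t)]);Y=np.array([-X[1],X[0]])
    d=P[:,:2]-c; a=np.percentile(d@X,[1,99])*1000; b=np.percentile(d@Y,[1,99])*1000
    print(name,len(P),'x',np.round(a,1),'y',np.round(b,1),'z',np.round(np.percentile(P[:,2],[1,50,99])*1000,1))
for n in ['scene','side']:
    c=dict(np.load(f'pics/{n}0.npz')); w=cloud(c); g=c['pixels'].astype(int).sum(2)/3
    z=w[...,2]; case=np.array([.567,-.2255]); st=np.array([.5585,.2437])
    d=np.linalg.norm(w[...,:2]-case,axis=2)
    ax(w[(d<.2)&(z>.109)&(z<.120)],case,-6.6,n+' lid')
    t=np.radians(-6.6); lx=(w[...,:2]-case)@[np.cos(t),np.sin(t)]; ly=(w[...,:2]-case)@[-np.sin(t),np.cos(t)]
    m=(lx<-.105)&(lx>-.16)&(abs(ly)<.06)&(z>.03)&(z<.1)
    if m.sum()>3: ax(w[m],case,-6.6,n+' hook')
    t=np.radians(-1.8); lx=(w[...,:2]-st)@[np.cos(t),np.sin(t)]; ly=(w[...,:2]-st)@[-np.sin(t),np.cos(t)]
    m=(abs(ly)<.03)&(lx>.02)&(lx<.12)&(z>.15)&(z<.19)&(g<60); ax(w[m],st,-1.8,n+' grip')
    m=(abs(ly)<.03)&(lx>-.04)&(lx<.12)&(z>.15)&(z<.19); ax(w[m],st,-1.8,n+' bar')
    m=(abs(ly)<.03)&(lx>-.03)&(lx<.03)&(z>.085)&(z<.14); ax(w[m],st,-1.8,n+' mic')
E
```

```text
scene lid 1217 x [-86.4  91.2] y [-85.3  87.1] z [109.4 114.6 119.6]
scene hook 22 x [-124.2 -107.5] y [-5.9  8.9] z [47.1 71.1 86.1]
scene grip 137 x [44.9 88.7] y [-10.9  13.1] z [155.6 177.7 186.6]
scene bar 389 x [-10.6 114. ] y [-11.9  12.9] z [154.  177.3 186. ]
scene mic 40 x [-2.2  9.2] y [-4.6  6.6] z [ 94.7 116.8 138.7]
side lid 1179 x [-93.4  84.3] y [-83.7  87.1] z [109.6 115.3 119.3]
side hook 70 x [-126.8 -105.5] y [-15.1  11.8] z [32.1 73.7 86.8]
side grip 162 x [39.2 82.6] y [-7.8 14. ] z [159.2 179.8 185.4]
side bar 528 x [-16.2 119.5] y [-11.8  13.7] z [155.  178.1 184.4]
side mic 53 x [-8.2  4.3] y [-4.5  7.2] z [ 94.6 118.2 138.9]
```

Call:
play_rows(
  steps=[
    [[0,0,0,0,0,0.14,0],[0,0,0,0,0,0.14,0],[0,0,0,0,0,0.14,0],[0,0,0,0,0,0.14,0],[0,0,0,0,0,0.14,0]],
  ],
)

```text
time_s: 0.6
tcp_pos: [0.5499, 0.0, 0.3035]
tool_rot: [-180.0, 0.0, 49.6]
contact_force: [0.3, 1.4, 0.7]
width: 0.0122
grip_force: 0.0
```

Call:
play_rows(
  steps=[
    [[0,0,0,0,0,0.14,0],[0,0,0,0,0,0.14,0],[0,0,0,0,0,0.14,0],[0,0,0,0,0,0.14,0],[0,0,0,0,0,0.14,0]],
  ],
)

```text
time_s: 1.1
tcp_pos: [0.5499, 0.0, 0.3035]
tool_rot: [-180.0, 0.0, 9.5]
contact_force: [0.4, -0.3, 0.5]
width: -0.0001
grip_force: 0.0
```

Call:
play_rows(
  steps=[
    [[-0.02,0.04,0,0,0,0.14,0],[-0.02,0.04,0,0,0,0.14,0],[-0.02,0.04,0,0,0,0,0],[-0.02,0.04,0,0,0,0,0],[-0.02,0.04,0,0,0,0,0]],
  ],
)

```text
time_s: 1.6
tcp_pos: [0.4444, -0.1973, 0.3037]
tool_rot: [-180.0, 0.0, -6.2]
contact_force: [0.7, -1.1, -0.6]
width: -0.0001
grip_force: 0.0
```

Call:
play_rows(
  steps=[
    [[0,0,0,0,0.14,0,0],[0,0,0,0,0.14,0,0],[0,0,0,0,0.14,0,0],[0,0,0,0,0.14,0,0],[0,0,0,0,0.14,0,0]],
  ],
)

```text
time_s: 2.1
tcp_pos: [0.4452, -0.1963, 0.3042]
tool_rot: [179.9, -40.4, -6.3]
contact_force: [1.3, 0.5, -1.1]
width: 0.0003
grip_force: 0.0
```

```bash
cat >> h.py <<'E'
from scipy.spatial.transform import Rotation as Ro
def case(lx,ly,z): t=np.radians(-6.6); return np.array([.566+lx*np.cos(t)-ly*np.sin(t),-.225+lx*np.sin(t)+ly*np.cos(t),z])
def stand(lx,ly,z): t=np.radians(-1.8); return np.array([.5585+lx*np.cos(t)-ly*np.sin(t),.2437+lx*np.sin(t)+ly*np.cos(t),z])
def to(p,ext=.073,pos=None,rot=None):
    "tool-frame shift that brings the point ext ahead of the TCP to world p"
    s=arm.state(); R=Ro.from_euler('xyz',s['tool_rot'] if rot is None else rot,degrees=True)
    pos=s['tcp_pos'] if pos is None else pos
    d=R.inv().apply(np.asarray(p)-pos-R.apply([0,0,ext])); print(np.round(d,4),'rows',int(np.ceil(np.linalg.norm(d)/.05)))
E
python3 -c "
from h import *
s=arm.state();print(s['q'],s['tcp_pos'],s['tool_rot'],s['contact_force'])
to(case(-.075,0,.125));to(case(-.075,0,.108))"
```

```text
[-47.58885131   6.61649718 103.75244836  38.09068903  43.72142256
  26.71426076] [ 0.44520091 -0.19625787  0.30416159] [179.89153581 -40.40353538  -6.28775658] [ 1.33411261  0.50779713 -1.0597357 ]
[-0.0794  0.0146  0.0947] rows 3
[-0.0904  0.0146  0.1077] rows 3
```

Call:
play_rows(
  steps=[
    [[-0.02,0.004,0.024,0,0,0,0],[-0.02,0.004,0.024,0,0,0,0],[-0.02,0.004,0.024,0,0,0,0],[-0.019,0.003,0.023,0,0,0,0],[0,0,0,0,0,0,0]],
  ],
)

```text
time_s: 2.6
tcp_pos: [0.444, -0.2108, 0.1774]
tool_rot: [-179.7, -39.8, -6.5]
contact_force: [0.4, -0.2, -0.0]
width: -0.0
grip_force: 0.0
```

Call:
play_rows(
  steps=[
    [[-0.0013,0,0.0015,0,0,0,0],[-0.0013,0,0.0015,0,0,0,0],[-0.0007,0,0.0008,0,0,0,0],[0,0,0,0,0,0,0]],
  ],
)

```text
time_s: 3.0
tcp_pos: [0.4448, -0.2111, 0.1761]
tool_rot: [179.9, -40.2, -6.2]
contact_force: [-1.0, 0.7, 0.8]
width: 0.0
grip_force: 0.0
```

Call:
play_rows(
  steps=[
    [[-0.0013,0,0.0015,0,0,0,0],[0,0,0,0,0,0,0]],
  ],
)

```text
time_s: 3.2
tcp_pos: [0.4447, -0.2112, 0.1737]
tool_rot: [180.0, -40.2, -6.2]
contact_force: [-2.5, -0.1, 3.5]
width: -0.0003
grip_force: 2.2
```

Call:
play_rows(
  steps=[
    [[-0.0013,0,0.0015,0,0,0,0],[0,0,0,0,0,0,0]],
  ],
)

```text
time_s: 3.4
tcp_pos: [0.4445, -0.2112, 0.1714]
tool_rot: [180.0, -40.1, -6.3]
contact_force: [-1.9, 0.0, 2.5]
width: -0.0001
grip_force: 1.3
```

Call:
play_rows(
  steps=[
    [[-0.001,0,0.0012,0,0,0,0],[0,0,0,0,0,0,0]],
  ],
)

```text
time_s: 3.6
tcp_pos: [0.4446, -0.2112, 0.1697]
tool_rot: [-180.0, -40.1, -6.3]
contact_force: [-2.7, -0.4, 2.5]
width: -0.0002
grip_force: 1.3
```

Call:
play_rows(
  steps=[
    [[0,0,-0.03,0,0,0,0],[0,0,-0.04,0,0,0,0],[0,0,-0.04,0,0,0,0],[0,0,0,0,0,0,0],[0,0,0,0,0,0,0]],
  ],
)

```text
time_s: 4.1
tcp_pos: [0.3741, -0.2036, 0.2542]
tool_rot: [179.9, -40.2, -6.3]
contact_force: [0.5, -0.4, -0.4]
width: -0.0004
grip_force: 0.0
```

```bash
python3 -c "
from h import *
s=arm.state();print(s['tcp_pos'],s['tool_rot'])
c=shot('scene','s1'); d=shot('side','d1')
cv2.imwrite('pics/v1.png',np.hstack([cv2.resize(a['pixels'][120:280,x:x+150,::-1],(400,427)) for a,x in((c,190),(d,240))]))
"
```

```text
[ 0.37407684 -0.20359973  0.25424266] [179.91281716 -40.16325657  -6.25310608]
```

View pics/v1.png

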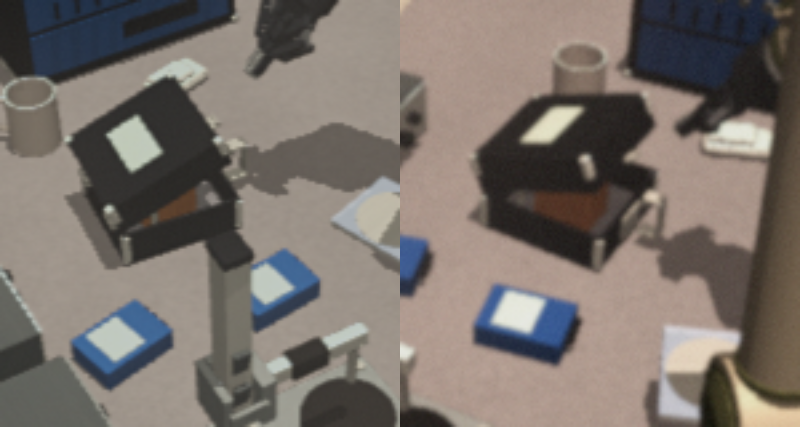

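The crops show the lid ajar (left crop, lid at (140,140)) and the wooden loudspeaker inside at (180,205). Next: work out the arc for pushing the rim from beneath.

```bash
python3 - <<'E'
from h import *
s=arm.state(); R=Ro.from_euler('xyz',s['tool_rot'],degrees=True)
P=[s['tcp_pos']+R.apply([0,0,.073]), case(-.105,-.03,.125), case(-.082,-.03,.100)]
for t in [.36,.5,.6,.7,.8,.9,1.0,1.1,1.2,1.3,1.4,1.48]:
    P.append(case(.09-.18*np.cos(t)+.004,-.03,.064+.18*np.sin(t)-.022))
for a,b in zip(P,P[1:]): print(np.round(R.inv().apply(b-a),4))
E
```

```text
[-0.0154  0.0302  0.0814]
[0.0015 0.0002 0.0339]
[0.0093 0.     0.0007]
[ 0.0228  0.     -0.0108]
[ 0.0171  0.     -0.0057]
[ 0.0176  0.     -0.004 ]
[ 0.0179  0.0001 -0.0022]
[ 0.018   0.0001 -0.0004]
[0.0179 0.0001 0.0014]
[0.0177 0.0001 0.0032]
[0.0173 0.0001 0.0049]
[0.0167 0.0001 0.0066]
[0.016  0.0001 0.0083]
[0.0121 0.0001 0.0077]
```

Call:
play_rows(
  steps=[
    [[-0.005,0.01,0.027,0,0,0,0],[-0.005,0.01,0.027,0,0,0,0],[-0.005,0.01,0.027,0,0,0,0],[0.001,0,0.017,0,0,0,0],[0.001,0,0.017,0,0,0,0]],
  ],
)

```text
time_s: 4.7
tcp_pos: [0.4354, -0.24, 0.155]
tool_rot: [-179.8, -39.9, -6.4]
contact_force: [0.5, -0.0, 1.4]
width: 0.0003
grip_force: 0.0
```

Call:
play_rows(
  steps=[
    [[0.009,0,0.001,0,0,0,0],[0.011,0,-0.005,0,0,0,0],[0.011,0,-0.005,0,0,0,0],[0,0,0,0,0,0,0]],
  ],
)

```text
time_s: 5.1
tcp_pos: [0.4534, -0.2419, 0.1839]
tool_rot: [-180.0, -40.1, -6.2]
contact_force: [0.0, 0.0, -1.0]
width: 0.0001
grip_force: 0.3
```

Call:
play_rows(
  steps=[
    [[0.009,0,-0.003,0,0,0,0],[0.009,0,-0.003,0,0,0,0],[0.009,0,-0.002,0,0,0,0],[0.009,0,-0.002,0,0,0,0],[0,0,0,0,0,0,0]],
  ],
)

```text
time_s: 5.6
tcp_pos: [0.474, -0.2443, 0.2146]
tool_rot: [-180.0, -40.1, -6.2]
contact_force: [-0.5, -0.3, -0.9]
width: -0.0001
grip_force: 0.3
```

Call:
play_rows(
  steps=[
    [[0.018,0,-0.002,0,0,0,0],[0.018,0,-0.001,0,0,0,0],[0.018,0,0.001,0,0,0,0],[0.018,0,0.003,0,0,0,0],[0,0,0,0,0,0,0]],
  ],
)

```text
time_s: 6.1
tcp_pos: [0.5299, -0.2506, 0.2606]
tool_rot: [180.0, -40.2, -6.2]
contact_force: [0.4, 0.3, -0.4]
width: 0.0
grip_force: 0.0
```

Call:
play_rows(
  steps=[
    [[0.017,0,0.005,0,0,0,0],[0.017,0,0.007,0,0,0,0],[0.016,0,0.008,0,0,0,0],[0.016,0,0.01,0,0,0,0],[0.008,0,0.007,0,0,0,0]],
  ],
)

```text
time_s: 6.6
tcp_pos: [0.6091, -0.2593, 0.2787]
tool_rot: [-179.9, -40.0, -6.3]
contact_force: [0.2, 0.2, -0.5]
width: -0.0
grip_force: 0.0
```

Call:
play_rows(
  steps=[
    [[0,0,0,0,0,0,0],[0,0,0,0,0,0,0],[-0.01,0,-0.04,0,0,0,1],[-0.01,0,-0.04,0,0,0,1],[-0.01,0,-0.04,0,0,0,1]],
  ],
)

```text
time_s: 7.1
tcp_pos: [0.5073, -0.2478, 0.353]
tool_rot: [-180.0, -40.1, -6.3]
contact_force: [-0.1, -0.6, 0.8]
width: 0.0433
grip_force: 0.0
```

```bash
python3 -c "
from h import *
s=arm.state();print(s['tcp_pos'],s['tool_rot'])
c=shot('scene','s2'); d=shot('side','d2')
cv2.imwrite('pics/v2.png',np.hstack([cv2.resize(a['pixels'][90:250,x:x+150,::-1],(400,427)) for a,x in((c,190),(d,240))]))
"
```

```text
[ 0.50725903 -0.24782564  0.35298661] [-179.96188224  -40.07748821   -6.26383276]
```

View pics/v2.png

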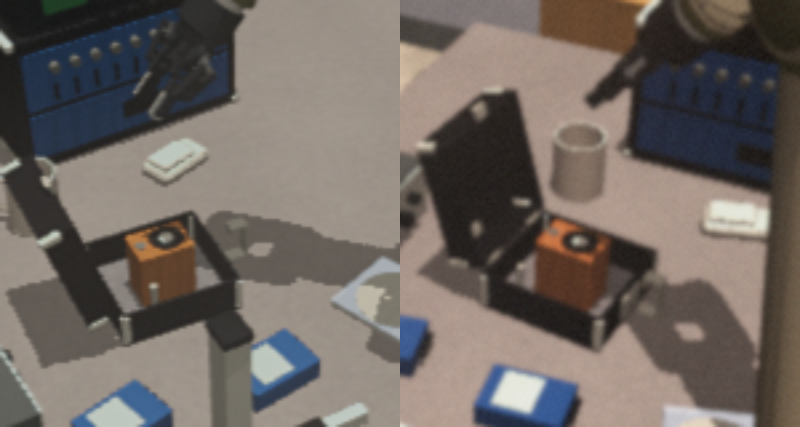

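The lid is swung fully back in both crops. The loudspeaker stands in the tray at about (160,262) left and (572,262) right. I'll measure it now and plan the move to the grip.

```bash
python3 - <<'E'
from h import *
for n in ['s2','d2']:
    c=dict(np.load(f'pics/{n}.npz')); w=cloud(c); z=w[...,2]
    ce=case(0,0,0); t=np.radians(-6.6); d=w[...,:2]-ce[:2]; lx=d@[np.cos(t),np.sin(t)]; ly=d@[-np.sin(t),np.cos(t)]
    m=((abs(lx)<.08)&(abs(ly)<.078)&(z>.09)&(z<.106)).astype(np.uint8)
    k,l,s,_=cv2.connectedComponentsWithStats(m); i=1+np.argmax(s[1:,4]); P=w[l==i]
    r=cv2.minAreaRect((P[:,:2]*1000).astype(np.float32)); print(n,len(P),r,np.median(P[:,2]), 'lx,ly',np.median(lx[l==i]),np.median(ly[l==i]))
s=arm.state()
# target: tool down, yaw -1.8, grasp point at grip, first 60 mm above
print(stand(.0645,0,.167+.0539), s['tcp_pos'])
E
```

```text
s2 253 ((566.8655395507812, -222.55174255371094), (65.04881286621094, 85.11878204345703), 81.03252410888672) 0.09756962638598887 lx,ly 0.00113134421082576 0.006331415274530177
d2 282 ((561.26611328125, -222.6642608642578), (66.4321517944336, 85.15859985351562), 86.27153015136719) 0.09797322217182541 lx,ly -0.008124113744795786 0.006248635992859552
[0.62296817 0.24167401 0.2209    ] [ 0.50647723 -0.24805923  0.35617879]
```

Call:
play_rows(
  steps=[
    [[0,0,0,0,-0.11,0,1],[0,0,0,0,-0.11,0,1],[0,0,0,0,-0.11,0,1],[0,0,0,0,-0.11,0,1],[0,-0.02,0,0,0,-0.08,0.7]],
  ],
)

```text
time_s: 7.7
tcp_pos: [0.512, -0.2298, 0.3516]
tool_rot: [178.8, -14.7, -1.5]
contact_force: [-0.5, 1.2, 0.6]
width: 0.0735
grip_force: 0.0
```

Call:
play_rows(
  steps=[
    [[0,-0.045,0,0,0,0,0.7],[0,-0.045,0,0,0,0,0.7],[0,-0.045,0,0,0,0,0.7],[0,-0.045,0,0,0,0,0.7],[0,-0.045,0,0,0,0,0.7]],
  ],
)

```text
time_s: 8.2
tcp_pos: [0.518, -0.0018, 0.3473]
tool_rot: [178.8, -14.8, -1.5]
contact_force: [0.5, 0.8, -0.8]
width: 0.0598
grip_force: 0.0
```

Call:
play_rows(
  steps=[
    [[0,-0.045,0,0,0,0,0.7],[0,-0.045,0,0,0,0,0.7],[0,-0.045,0,0,0,0,0.7],[0,-0.045,0,0,0,0,0.7],[0,-0.03,0,0,0,0,0.7]],
  ],
)

```text
time_s: 8.7
tcp_pos: [0.5245, 0.2089, 0.3427]
tool_rot: [178.8, -14.8, -1.4]
contact_force: [1.1, -0.5, -0.3]
width: 0.0597
grip_force: 0.0
```

```bash
python3 -c "
from h import *
s=arm.state();print(s['q'],s['tcp_pos'],s['tool_rot'],s['width'])
to(stand(.0645,0,.232),.054);to(stand(.0645,0,.167),.054);to(stand(.0645,0,.227),.054)"
```

```text
[ 11.1509603   17.83730756  74.95138878  -4.51773746  73.09129046
 103.45111101] [0.52452165 0.20894992 0.34267169] [178.8161797  -14.75491357  -1.36782643] 0.05970908776243562
[ 0.0662 -0.0378  0.0771] rows 3
[ 0.0497 -0.0391  0.14  ] rows 4
[ 0.065  -0.0379  0.082 ] rows 3
```

Call:
play_rows(
  steps=[
    [[0.022,-0.013,0.02,0,0,0,0.7],[0.022,-0.013,0.027,0,0,0,0.7],[0.022,-0.012,0.03,0,0,0,0.7],[0,0,0,0,0,0,0.7],[0,0,0,0,0,0,0.7]],
  ],
)

```text
time_s: 9.2
tcp_pos: [0.6097, 0.2403, 0.284]
tool_rot: [178.8, -14.7, -1.5]
contact_force: [-0.3, 0.3, -0.2]
width: 0.0595
grip_force: 0.0
```

```bash
python3 - <<'E'
from h import *
s=arm.state();print(s['tcp_pos'],s['tool_rot'],s['width'])
to(stand(.0645,0,.167),.054)
c=shot('scene','s3'); d=shot('wrist','w3')
cv2.imwrite('pics/v3.png',np.hstack([cv2.resize(c['pixels'][180:320,230:370,::-1],(400,400)),cv2.resize(d['pixels'][...,::-1],(400,400))]))
E
```

```text
[0.60967907 0.24033917 0.28397188] [178.7639736  -14.68925643  -1.47175678] 0.059482177839335806
[-0.0168 -0.0042  0.0624] rows 2
```

View pics/v3.png

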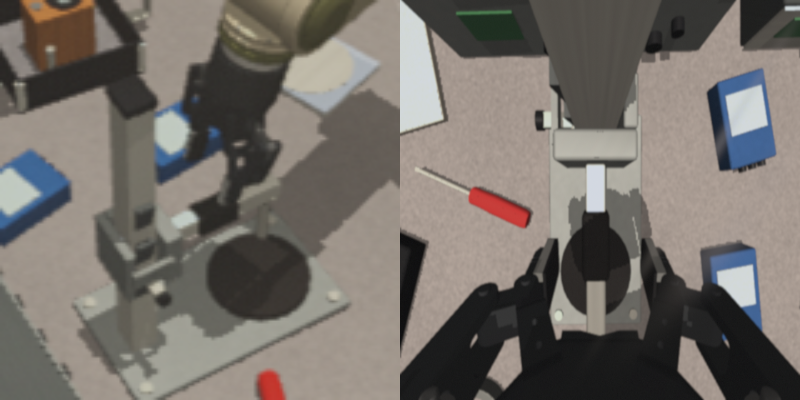

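The left crop shows the gripper above the bar, clear of the mast. In the wrist view (right) the black grip at (597,245) is centred between the fingers at 545 and 652.

Call:
play_rows(
  steps=[
    [[-0.006,-0.001,0.021,0,0,0,0.7],[-0.006,-0.001,0.021,0,0,0,0.7],[-0.005,-0.001,0.02,0,0,0,0.7],[0,0,0,0,0,0,0],[0,0,0,0,0,0,0]],
  ],
)

```text
time_s: 9.8
tcp_pos: [0.6093, 0.2419, 0.2228]
tool_rot: [178.8, -15.0, -1.5]
contact_force: [-0.0, -0.0, 0.3]
width: 0.0319
grip_force: 0.0
```

Call:
play_rows(
  steps=[
    [[0,0,0,0,0,0,0],[0,0,0,0,0,0,0],[0,0,0,0,0,0,0]],
  ],
)

```text
time_s: 10.1
tcp_pos: [0.6093, 0.2426, 0.2233]
tool_rot: [178.9, -15.0, -1.5]
contact_force: [-5.3, 2.3, 6.8]
width: 0.025
grip_force: 61.4
```

```bash
python3 - <<'E'
from h import *
s=arm.state();print(s['tcp_pos'],s['tool_rot'],s['width'],s['contact_force'],s['grip_force'])
R=Ro.from_euler('xyz',s['tool_rot'],degrees=True); print(R.inv().apply([0,0,.01]))
E
```

```text
[0.60931651 0.24263881 0.22331909] [178.90287691 -15.00751844  -1.52384926] 0.025005002999372132 [-5.31506378  2.27735581  6.79793915] 61.37462854385376
[ 0.00258946  0.00018494 -0.00965715]
```

Call:
play_rows(
  steps=[
    [[0.0026,0,-0.0097,0,0,0,0],[0.0026,0,-0.0097,0,0,0,0],[0.0026,0,-0.0097,0,0,0,0],[0.0026,0,-0.0097,0,0,0,0],[0,0,0,0,0,0,0]],
  ],
)

```text
time_s: 10.6
tcp_pos: [0.6094, 0.2428, 0.2628]
tool_rot: [178.8, -14.9, -1.5]
contact_force: [-0.8, 1.0, -3.2]
width: 0.0248
grip_force: 60.7
```

Call:
play_rows(
  steps=[
    [[0.0026,0,-0.0097,0,0,0,0],[0.0026,0,-0.0097,0,0,0,0],[0,0,0,0,0,0,0],[0,0,0,0,0,0,0]],
  ],
)

```text
time_s: 11.0
tcp_pos: [0.6094, 0.2428, 0.2818]
tool_rot: [178.7, -14.9, -1.5]
contact_force: [-0.6, -2.6, -5.2]
width: 0.0253
grip_force: 61.3
```

Call:
play_rows(
  steps=[
    [[0.0006,0,-0.0024,0,0,0,0],[0,0,0,0,0,0,0],[0,0,0,0,0,0,0]],
  ],
)

```text
time_s: 11.3
tcp_pos: [0.6095, 0.2429, 0.2838]
tool_rot: [178.7, -14.8, -1.5]
contact_force: [-0.1, -4.8, -4.4]
width: 0.0253
grip_force: 61.3
```

Call:
play_rows(
  steps=[
    [[-0.001,0,0.0039,0,0,0,0],[-0.0005,0,0.0019,0,0,0,0],[0,0,0,0,0,0,0]],
  ],
)

```text
time_s: 11.6
tcp_pos: [0.6094, 0.2429, 0.2785]
tool_rot: [178.8, -14.9, -1.5]
contact_force: [-2.2, -6.2, 0.2]
width: 0.0252
grip_force: 61.9
```

Call:
play_rows(
  steps=[
    [[-0.0003,0,0.0012,0,0,0,0],[0,0,0,0,0,0,0]],
  ],
)

```text
time_s: 11.8
tcp_pos: [0.6094, 0.2429, 0.2784]
tool_rot: [178.8, -14.9, -1.5]
contact_force: [-6.2, -6.2, 4.5]
width: 0.0252
grip_force: 62.7
```

Call:
play_rows(
  steps=[
    [[0,0,0,0,0,0,0.6],[0,0,0,0,0,0,0.6],[0,0,0,0,0,0,0.6],[0,0,0,0,0,0,0.7],[0,0,0,0,0,0,0.7]],
  ],
)

```text
time_s: 12.3
tcp_pos: [0.6096, 0.2432, 0.2767]
tool_rot: [178.8, -14.9, -1.5]
contact_force: [-0.9, 0.4, -1.2]
width: 0.0597
grip_force: 0.0
```

Call:
play_rows(
  steps=[
    [[0.003,0,-0.012,0,0,0,0.7],[0.006,0,-0.024,0,0,0,0.7],[0.008,0,-0.03,0,0,0,0.7],[0.005,0,-0.02,0,0,0,0.7],[0,0,0,0,0,0,0.7]],
  ],
)

```text
time_s: 12.8
tcp_pos: [0.6091, 0.2452, 0.3699]
tool_rot: [178.9, -15.3, -1.5]
contact_force: [0.1, 0.5, -0.5]
width: 0.06
grip_force: 0.0
```

```bash
python3 - <<'E'
from h import *
for n in ['scene','side']:
    c=shot(n,n[:2]+'4'); w=cloud(c); z=w[...,2]; st=stand(0,0,0)[:2]
    t=np.radians(-1.8); lx=(w[...,:2]-st)@[np.cos(t),np.sin(t)]; ly=(w[...,:2]-st)@[-np.sin(t),np.cos(t)]
    m=(abs(ly)<.02)&(lx>.02)&(lx<.1)&(z>.12)&(z<.28); print(np.percentile(z[m],[5,50,95]),m.sum())
s=arm.state();print(s['tcp_pos'],s['tool_rot'],s['width'],s['contact_force'])
E
```

```text
[0.21256893 0.23288626 0.23865925] 278
[0.21393152 0.23365685 0.23886445] 333
[0.60866456 0.24498496 0.36553117] [178.78745073 -14.86158971  -1.51180956] 0.059781029728320834 [ 0.37187503 -0.32827382 -0.00204171]
```

Call:
play_rows(
  steps=[
    [[-0.01,0.045,0,0,0,0.085,1],[-0.01,0.045,0,0,0,0,1],[-0.01,0.045,0,0,0,0,1],[-0.01,0.045,0,0,0,0,1],[-0.01,0.045,0,0,0,0,1]],
  ],
)

```text
time_s: 13.4
tcp_pos: [0.5376, 0.0244, 0.3519]
tool_rot: [-179.9, -14.8, -6.5]
contact_force: [1.2, -0.9, 0.1]
width: 0.0852
grip_force: 0.0
```

Call:
play_rows(
  steps=[
    [[-0.01,0.045,0,0,0,0,1],[-0.01,0.045,0,0,0,0,1],[-0.01,0.045,0,0,0,0,1],[-0.01,0.045,0,0,0,0,1],[-0.01,0.045,0,0,0,0,1]],
  ],
)

```text
time_s: 13.9
tcp_pos: [0.464, -0.1936, 0.3389]
tool_rot: [-179.9, -14.8, -6.6]
contact_force: [0.1, 1.0, -0.3]
width: 0.0857
grip_force: 0.0
```

Call:
play_rows(
  steps=[
    [[0,0,0,0,0.122,0,1],[0,0,0,0,0.122,0,1],[0,0,0,0,0.122,0,1],[0,0,0,0,0.122,0,1],[0,0,0,0,0.122,0,1]],
  ],
)

```text
time_s: 14.4
tcp_pos: [0.4646, -0.1921, 0.3392]
tool_rot: [-179.9, -50.0, -6.8]
contact_force: [1.4, 0.9, 0.2]
width: 0.0854
grip_force: 0.0
```

```bash
python3 -c "
from h import *
s=arm.state();print(s['q'],s['tcp_pos'],s['tool_rot'],s['width'])
c,n=np.cos(np.radians(-6.4)),np.sin(np.radians(-6.4))
g=np.array([.564-.018*c,-.2225-.018*n,.074])
to(g,.054+.08);to(g,.054)"
```

```text
[-47.09885371   5.12012991 102.99689003  49.18222165  41.11506033
  20.24138303] [ 0.46456863 -0.19213821  0.33922695] [-179.86069849  -49.9996451    -6.76674355] 0.08543311043889494
[-0.149   0.0191  0.101 ] rows 4
[-0.149   0.0191  0.181 ] rows 5
```

Call:
play_rows(
  steps=[
    [[-0.037,0.005,0.025,0,0,0,1],[-0.037,0.005,0.025,0,0,0,1],[-0.037,0.005,0.025,0,0,0,1],[-0.038,0.004,0.026,0,0,0,1],[0,0,0,0,0,0,1]],
  ],
)

```text
time_s: 14.9
tcp_pos: [0.4478, -0.2056, 0.1836]
tool_rot: [-179.0, -49.7, -7.0]
contact_force: [0.3, -0.4, -0.0]
width: 0.0849
grip_force: 0.0
```

```bash
python3 - <<'E'
from h import *
s=arm.state();print(s['tcp_pos'],s['tool_rot'],s['contact_force'])
c,n=np.cos(np.radians(-6.4)),np.sin(np.radians(-6.4))
to(np.array([.564-.018*c,-.2225-.018*n,.074]),.054)
d=shot('wrist','w5'); e=shot('side','d5')
cv2.imwrite('pics/v5.png',np.hstack([cv2.resize(d['pixels'][...,::-1],(440,400)),cv2.resize(e['pixels'][130:240,250:360,::-1],(360,400))]))
E
```

```text
[ 0.44776866 -0.20558315  0.18358472] [-179.01257874  -49.66782172   -7.02513974] [ 0.29782193 -0.44403682 -0.00936659]
[-0.0192  0.0053  0.0927] rows 2
```

View pics/v5.png

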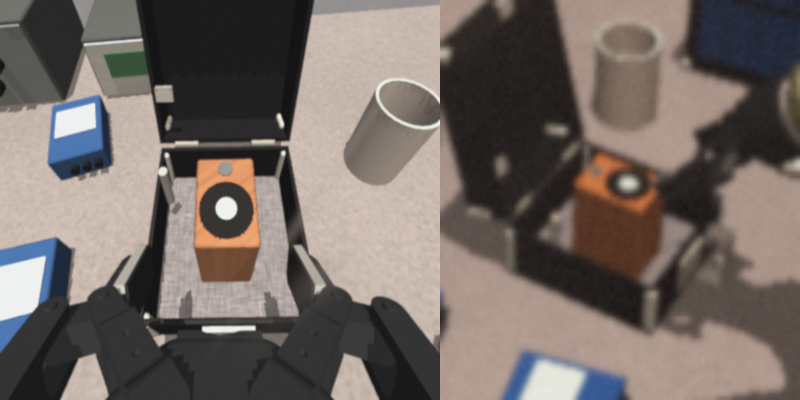

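The wrist view shows the loudspeaker centred at about (227,215) between the fingers at 135 and 305, its long side along the approach. The side crop shows the gripper clear of the case.

Call:
play_rows(
  steps=[
    [[-0.019,0.005,0,0,0,0,1],[0,0,0.023,0,0,0,1],[0,0,0.023,0,0,0,1],[0,0,0.023,0,0,0,1],[0,0,0.023,0,0,0,1]],
  ],
)

```text
time_s: 15.5
tcp_pos: [0.5082, -0.2172, 0.1156]
tool_rot: [-179.6, -50.3, -6.5]
contact_force: [-0.2, -1.1, 1.2]
width: 0.0849
grip_force: 0.0
```

Call:
play_rows(
  steps=[
    [[0,0,0,0,0,0,1],[0,0,0,0,0,0,1]],
  ],
)

```text
time_s: 15.7
tcp_pos: [0.5069, -0.2168, 0.1153]
tool_rot: [-179.6, -50.2, -6.5]
contact_force: [0.3, -0.8, 0.2]
width: 0.0852
grip_force: 0.0
```

```bash
python3 - <<'E'
from h import *
s=arm.state();print(s['tcp_pos'],s['tool_rot'],s['contact_force'])
c,n=np.cos(np.radians(-6.4)),np.sin(np.radians(-6.4))
to(np.array([.564-.018*c,-.2225-.018*n,.074]),.054)
E
```

```text
[ 0.5068512  -0.21677031  0.11533808] [-179.56949437  -50.18554381   -6.4676373 ] [ 0.26397606 -0.77134808  0.15720965]
[-0.0065 -0.0003  0.0028] rows 1
```

Call:
play_rows(
  steps=[
    [[-0.005,0,0.002,0,0,0,1],[0,0,0,0,0,0,0],[0,0,0,0,0,0,0],[0,0,0,0,0,0,0],[0,0,0,0,0,0,0]],
  ],
)

```text
time_s: 16.2
tcp_pos: [0.5047, -0.217, 0.1101]
tool_rot: [-179.6, -50.2, -6.6]
contact_force: [-4.5, 0.2, 6.8]
width: 0.0597
grip_force: 62.8
```

Call:
play_rows(
  steps=[
    [[0,0,0,0,0,0,0],[0,0,0,0,0,0,0],[0,0,0,0,0,0,0]],
  ],
)

```text
time_s: 16.5
tcp_pos: [0.5047, -0.217, 0.1101]
tool_rot: [-179.6, -50.2, -6.6]
contact_force: [-5.4, -0.8, 5.7]
width: 0.0593
grip_force: 62.8
```

```bash
python3 - <<'E'
from h import *
s=arm.state();print(s['tcp_pos'],s['tool_rot'],s['contact_force'],s['width'],s['grip_force'])
R=Ro.from_euler('xyz',s['tool_rot'],degrees=True); print(R.inv().apply([0,0,.01]))
E
```

```text
[ 0.50474406 -0.21703351  0.1100775 ] [-179.56895269  -50.1887324    -6.56223985] [-5.36290062 -0.75822383  5.65909748] 0.05934687654002294 62.76866555213928
[ 7.68157627e-03 -4.81676106e-05 -6.40242656e-03]
```

Call:
play_rows(
  steps=[
    [[0.0077,0,-0.0064,0,0,0,0],[0.0154,0,-0.0128,0,0,0,0],[0.0154,0,-0.0128,0,0,0,0],[0.0154,0,-0.0128,0,0,0,0],[0.0154,0,-0.0128,0,0,0,0]],
  ],
)

```text
time_s: 17.0
tcp_pos: [0.5045, -0.2171, 0.1998]
tool_rot: [-179.6, -50.0, -6.6]
contact_force: [0.5, 0.4, -3.8]
width: 0.0597
grip_force: 65.5
```

Call:
play_rows(
  steps=[
    [[0.008,0,-0.0064,0,0,0,0],[0,0,0,0,0,0,0]],
  ],
)

```text
time_s: 17.2
tcp_pos: [0.5051, -0.2174, 0.2107]
tool_rot: [-179.7, -50.2, -6.4]
contact_force: [-0.9, 0.5, -4.4]
width: 0.0592
grip_force: 65.8
```

```bash
cat >> h.py <<'E'
def top(n,f,xy,zlo,zhi,r=.09):
    c=shot(n,f); w=cloud(c); px=c['pixels'].astype(int)
    m=((np.linalg.norm(w[...,:2]-xy,axis=2)<r)&(w[...,2]>zlo)&(w[...,2]<zhi)&(px[...,0]>px[...,2]+40)).astype(np.uint8)
    k,l,s,_=cv2.connectedComponentsWithStats(m); i=1+np.argmax(s[1:,4]); P=w[l==i]
    print(n,len(P),cv2.minAreaRect((P[:,:2]*1000).astype(np.float32)),'z',np.percentile(P[:,2],[5,50,95]))
    A=np.c_[P[:,:2]-P[:,:2].mean(0),np.ones(len(P))]; print('slope',np.linalg.lstsq(A,P[:,2],rcond=None)[0])
E
python3 - <<'E'
from h import *
s=arm.state();print(s['tcp_pos'],s['tool_rot'],s['contact_force'],s['width'])
dz=s['tcp_pos'][2]-.110
for n in ['scene','side']: top(n,n[:2]+'6',[.564,-.2225],.098+dz-.012,.098+dz+.012)
E
```

```text
[ 0.50512014 -0.21743244  0.21066083] [-179.71501714  -50.18192811   -6.4226595 ] [-0.89326643  0.4819757  -4.36155198] 0.059177255417031824
scene 184 ((564.9618530273438, -225.81283569335938), (73.00755310058594, 87.97027587890625), 82.9388198852539) z [0.18978311 0.1975872  0.20231477]
slope [-0.00938198 -0.03148279  0.19701934]
side 151 ((565.9169921875, -221.77792358398438), (65.97819519042969, 76.96073913574219), 79.6802978515625) z [0.18929818 0.19688397 0.20071069]
slope [-0.03440058 -0.05964058  0.19654837]
```

```bash
python3 - <<'E'
from h import *
s=arm.state(); R=Ro.from_euler('xyz',s['tool_rot'],degrees=True)
P=[s['tcp_pos'],[.404,.2613,.2107],[.404,.2613,.135],[.4989,.2504,.135]]
for a,b in zip(P,P[1:]): d=R.inv().apply(np.array(b)-a); print(np.round(d,4),np.linalg.norm(d))
E
```

```text
[-0.098  -0.4648 -0.1162] 0.4890438846517123
[-0.058   0.0004  0.0486] 0.0757
[0.0613 0.0006 0.0732] 0.09552392370500701
```

Call:
play_rows(
  steps=[
    [[-0.004,-0.019,-0.005,0,0,0,0],[-0.008,-0.038,-0.009,0,0,0,0],[-0.008,-0.038,-0.01,0,0,0,0],[-0.008,-0.038,-0.01,0,0,0,0],[-0.008,-0.038,-0.01,0,0,0,0]],
  ],
)

```text
time_s: 17.8
tcp_pos: [0.4662, -0.0401, 0.2096]
tool_rot: [-179.5, -49.9, -6.6]
contact_force: [1.3, -0.4, -2.8]
width: 0.0593
grip_force: 66.1
```

Call:
play_rows(
  steps=[
    [[-0.008,-0.038,-0.01,0,0,0,0],[-0.008,-0.038,-0.01,0,0,0,0],[-0.008,-0.038,-0.01,0,0,0,0],[-0.008,-0.038,-0.009,0,0,0,0],[-0.008,-0.038,-0.009,0,0,0,0]],
  ],
)

```text
time_s: 18.3
tcp_pos: [0.4469, 0.0606, 0.2061]
tool_rot: [-179.0, -51.7, -6.6]
contact_force: [0.0, 0.5, -3.5]
width: 0.0592
grip_force: 66.5
```

Call:
play_rows(
  steps=[
    [[-0.008,-0.038,-0.009,0,0,0,0],[-0.008,-0.038,-0.009,0,0,0,0],[-0.004,-0.02,-0.005,0,0,0,0],[-0.002,-0.01,-0.001,0,0,0,0],[0,0,0,0,0,0,0]],
  ],
)

```text
time_s: 18.8
tcp_pos: [0.4394, 0.117, 0.2071]
tool_rot: [-178.9, -52.5, -6.5]
contact_force: [-0.0, 0.7, -3.5]
width: 0.0595
grip_force: 66.5
```

```bash
python3 - <<'E'
from h import *
s=arm.state(); R=Ro.from_euler('xyz',s['tool_rot'],degrees=True); print(s['q'],s['tcp_pos'],s['tool_rot'],s['width'])
P=[s['tcp_pos'],[.404,.2613,.2107],[.404,.2613,.135],[.4989,.2504,.135]]
for a,b in zip(P,P[1:]): d=R.inv().apply(np.array(b)-a); print(np.round(d,4),np.linalg.norm(d))
E
```

```text
[   2.45393254   15.04112067  122.78452765  211.16658906   11.72907554
 -115.13730807] [0.43935153 0.11696613 0.20709026] [-178.90668468  -52.48580495   -6.54530575] 0.05952204926707911
[-0.0285 -0.1402 -0.0404] 0.14864396335018182
[-0.06    0.0009  0.0461] 0.0757
[0.0582 0.0015 0.0758] 0.09552392370500701
```

```bash
python3 - <<'E'
from h import *
s=arm.state(); R=Ro.from_euler('xyz',s['tool_rot'],degrees=True)
T=Ro.from_euler('xyz',[-179.7,-50.2,-6.4],degrees=True)
print(R.inv().apply(np.array([.47,-.06,.215])-s['tcp_pos']), (R.inv()*T).as_rotvec())
print('yaw/rad',T.inv().apply([0,0,1]))
E
```

```text
[0.0371     0.17296195 0.03204148] [-0.01186359 -0.03991134 -0.0010991 ]
yaw/rad [ 0.76828352 -0.00335159 -0.64010093]
```

Call:
play_rows(
  steps=[
    [[0.0046,0.0216,0.004,0,0,0,0],[0.0046,0.0216,0.004,0,0,0,0],[0.0046,0.0216,0.004,0,0,0,0],[0.0046,0.0216,0.004,0,0,0,0],[0.0046,0.0216,0.004,0,0,0,0]],
  ],
)

```text
time_s: 19.3
tcp_pos: [0.4552, 0.0336, 0.2123]
tool_rot: [-178.9, -53.0, -6.7]
contact_force: [1.0, 0.4, -3.5]
width: 0.0595
grip_force: 66.5
```

Call:
play_rows(
  steps=[
    [[0.0046,0.0216,0.004,0,0,0,0],[0.0046,0.0216,0.004,0,0,0,0],[0.0046,0.0216,0.004,0,0,0,0],[0,0,0,0,0,0,0],[0,0,0,0,0,0,0]],
  ],
)

```text
time_s: 19.8
tcp_pos: [0.4664, -0.0312, 0.2155]
tool_rot: [-178.9, -53.0, -6.8]
contact_force: [-0.1, 0.0, -4.1]
width: 0.0596
grip_force: 66.8
```

```bash
python3 - <<'E'
from h import *
s=arm.state(); R=Ro.from_euler('xyz',s['tool_rot'],degrees=True)
T=Ro.from_euler('xyz',[-179.7,-50.2,-6.4],degrees=True); print(s['q'],s['tcp_pos'],s['tool_rot'],s['width'])
print((R.inv()*T).as_rotvec())
E
```

```text
[-24.68194206  13.93676089 122.34301907 116.11935731  17.11806361
 -38.21713721] [ 0.46638137 -0.03124     0.21551817] [-178.88548999  -53.03967905   -6.76473242] 0.059555529934540136
[-0.00922225 -0.04960672 -0.00334071]
```

Call:
play_rows(
  steps=[
    [[0,0,0,-0.01,-0.025,-0.002,0],[0,0,0,0,-0.025,-0.001,0],[0,0,0,0.096,0,-0.08,0],[0,0,0,0.096,0,-0.08,0],[0,0,0,0,0,0,0]],
  ],
)

```text
time_s: 20.3
tcp_pos: [0.4667, -0.0308, 0.2159]
tool_rot: [-179.8, -50.3, 8.1]
contact_force: [0.1, -0.5, -4.0]
width: 0.0595
grip_force: 67.1
```

Call:
play_rows(
  steps=[
    [[0,0,0,0.096,0,-0.08,0],[0,0,0,0.096,0,-0.08,0],[0,0,0,0.096,0,-0.08,0],[0,0,0,0,0,0,0]],
  ],
)

```text
time_s: 20.7
tcp_pos: [0.4676, -0.031, 0.2161]
tool_rot: [-180.0, -50.4, 29.5]
contact_force: [1.8, -0.2, -4.3]
width: 0.0595
grip_force: 67.3
```

```bash
python3 - <<'E'
from h import *
s=arm.state(); R=Ro.from_euler('xyz',s['tool_rot'],degrees=True)
T=Ro.from_euler('xyz',[-179.7,-50.2,50],degrees=True); print(s['q'],s['tcp_pos'],s['tool_rot'],s['width'])
print((R.inv()*T).as_rotvec())
E
```

```text
[-35.57733335  16.04400679 116.27484376  70.08502583  48.05114705
 -25.5146018 ] [ 0.46756326 -0.03102637  0.21609288] [-179.95455685  -50.40405292   29.52291602] 0.05952234870653979
[ 0.27940939 -0.00421199 -0.22829306]
```

Call:
play_rows(
  steps=[
    [[0,0,0,0.093,0,-0.076,0],[0,0,0,0.093,0,-0.076,0],[0,0,0,0.093,0,-0.076,0],[0,0,0,0,0,0,0]],
  ],
)

```text
time_s: 21.1
tcp_pos: [0.4679, -0.0305, 0.2161]
tool_rot: [-179.8, -50.4, 50.0]
contact_force: [-0.4, 0.7, -3.9]
width: 0.0596
grip_force: 67.3
```

```bash
python3 - <<'E'
from h import *
s=arm.state(); R=Ro.from_euler('xyz',s['tool_rot'],degrees=True); print(s['q'],s['tcp_pos'],s['tool_rot'])
P=[s['tcp_pos'],[.459,.125,.2107],[.459,.125,.135],[.52,.198,.135]]
for a,b in zip(P,P[1:]): d=R.inv().apply(np.array(b)-a); print(np.round(d,4),np.linalg.norm(d))
E
```

```text
[-37.39191395  19.48741076 110.00972252  58.54837027  64.56098581
 -31.24011459] [ 0.46789531 -0.03045267  0.2160833 ] [-179.83708843  -50.44570917   50.03521142]
[ 0.0681 -0.1064  0.0912] 0.15579999722240387
[-0.0584  0.0001  0.0482] 0.07569999999999999
[0.0606 0.0001 0.0733] 0.09513148795220225
```

Call:
play_rows(
  steps=[
    [[0.011,-0.018,0.015,0,0,0,0],[0.014,-0.022,0.019,0,0,0,0],[0.014,-0.022,0.019,0,0,0,0],[0.014,-0.022,0.019,0,0,0,0],[0.014,-0.022,0.019,0,0,0,0]],
  ],
)

```text
time_s: 21.6
tcp_pos: [0.4564, 0.1257, 0.2101]
tool_rot: [-179.6, -50.4, 49.6]
contact_force: [1.2, 1.0, -4.4]
width: 0.0596
grip_force: 67.7
```

Call:
play_rows(
  steps=[
    [[-0.015,0,0.012,0,0,0,0],[-0.015,0,0.012,0,0,0,0],[-0.015,0,0.012,0,0,0,0],[-0.013,0,0.012,0,0,0,0],[0,0,0,0,0,0,0]],
  ],
)

```text
time_s: 22.1
tcp_pos: [0.4561, 0.1247, 0.1333]
tool_rot: [-179.3, -50.2, 49.5]
contact_force: [-0.4, 0.6, -3.8]
width: 0.0593
grip_force: 67.4
```

```bash
python3 - <<'E'
from h import *
s=arm.state(); R=Ro.from_euler('xyz',s['tool_rot'],degrees=True); print(s['q'],s['tcp_pos'],s['tool_rot'],s['width'])
d=R.inv().apply(np.array([.52,.198,.135])-s['tcp_pos']); print(np.round(d,4))
for n in ['scene','side']: top(n,n[:2]+'7',s['tcp_pos'][:2]+[.0386,.046],.11,.135)
a,b=[cv2.imread(f'pics/{f}.png') for f in('sc7','si7')]
cv2.imwrite('pics/v7.png',np.hstack([cv2.resize(a[180:320,230:370],(400,400)),cv2.resize(b[180:320,160:300],(400,400))]))
E
```

```text
[-16.34688527  27.91467183 120.66154851  83.94423997  45.20715256
 -46.99168764] [0.45607582 0.12465953 0.13327451] [-179.32782739  -50.18657124   49.51117501] 0.059279789098094275
[0.0636 0.0019 0.0736]
scene 140 ((494.7607727050781, 166.29144287109375), (92.10651397705078, 58.92377471923828), 49.69855499267578) z [0.11430755 0.11965217 0.12328825]
slope [-0.03033413 -0.00663342  0.11926566]
side 373 ((495.08575439453125, 168.52114868164062), (85.3814468383789, 73.13655853271484), 45.91824722290039) z [0.11335119 0.12201874 0.12556679]
slope [ 0.00118461 -0.04754202  0.1212858 ]
```

View pics/v7.png

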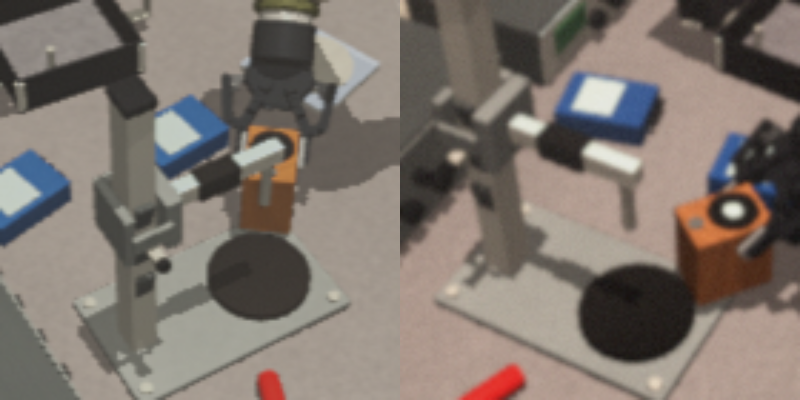

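The crops show the loudspeaker at the pad's −y edge, (270,180) left and (725,240) right, lower than the mic tip. The measured centre agrees with the prediction, so it can slide in level.

Call:
play_rows(
  steps=[
    [[0.004,0,0.0047,0,0,0,0],[0.008,0,0.0095,0,0,0,0],[0.008,0,0.0095,0,0,0,0],[0.008,0,0.0095,0,0,0,0],[0.008,0,0.0095,0,0,0,0]],
  ],
)

```text
time_s: 22.7
tcp_pos: [0.4933, 0.1681, 0.1361]
tool_rot: [-179.7, -50.5, 50.1]
contact_force: [0.2, -0.7, -4.5]
width: 0.0597
grip_force: 67.5
```

Call:
play_rows(
  steps=[
    [[0.008,0,0.0095,0,0,0,0],[0.008,0,0.0095,0,0,0,0],[0.007,0,0.009,0,0,0,0],[0.004,0,0.005,0,0,0,0],[0,0,0,0,0,0,0]],
  ],
)

```text
time_s: 23.2
tcp_pos: [0.5202, 0.2007, 0.1352]
tool_rot: [-179.7, -50.4, 50.1]
contact_force: [-0.2, -0.7, -3.1]
width: 0.0594
grip_force: 67.5
```

```bash
python3 - <<'E'
from h import *
s=arm.state(); R=Ro.from_euler('xyz',s['tool_rot'],degrees=True); print(s['tcp_pos'],s['tool_rot'],s['contact_force'],s['width'])
print('down10',R.inv().apply([0,0,-.01]), 'res',R.inv().apply(np.array([.5195,.1999,.1333])-s['tcp_pos']))
for n in ['scene','side']: top(n,n[:2]+'8',[.5585,.2437],.108,.13)
E
```

```text
[0.52019314 0.20073473 0.13516908] [-179.6808032   -50.43580849   50.14169943] [-0.2414793  -0.744047   -3.08364929] 0.059424612984994386
down10 [-7.70911467e-03  3.54840965e-05  6.36932429e-03] res [-2.13197408e-03  4.86569072e-06  3.54046319e-04]
scene 266 ((561.1104736328125, 245.00970458984375), (87.66900634765625, 59.900779724121094), 49.81330108642578) z [0.11366371 0.12138204 0.12587482]
slope [-0.01852237 -0.03570986  0.12091071]
side 397 ((556.1715087890625, 244.34228515625), (85.71794128417969, 66.9695816040039), 48.49021530151367) z [0.11138934 0.1223902  0.12587346]
slope [ 0.03188697 -0.06079799  0.12143734]
```

Call:
play_rows(
  steps=[
    [[-0.0023,0,0.0019,0,0,0,0],[-0.0023,0,0.0019,0,0,0,0],[0,0,0,0,0,0,0]],
  ],
)

```text
time_s: 23.6
tcp_pos: [0.5197, 0.1999, 0.1288]
tool_rot: [-179.6, -50.4, 50.0]
contact_force: [-0.7, -0.3, -3.9]
width: 0.0594
grip_force: 67.5
```

Call:
play_rows(
  steps=[
    [[-0.0012,0,0.001,0,0,0,0],[0,0,0,0,0,0,0]],
  ],
)

```text
time_s: 23.8
tcp_pos: [0.5199, 0.2001, 0.1276]
tool_rot: [-179.7, -50.4, 50.1]
contact_force: [-0.0, 0.2, -4.0]
width: 0.0594
grip_force: 67.5
```

Call:
play_rows(
  steps=[
    [[-0.0012,0,0.001,0,0,0,0],[0,0,0,0,0,0,0]],
  ],
)

```text
time_s: 24.0
tcp_pos: [0.5201, 0.2002, 0.1269]
tool_rot: [-179.7, -50.5, 50.1]
contact_force: [-2.4, -2.4, 3.9]
width: 0.0596
grip_force: 68.3
```

Call:
play_rows(
  steps=[
    [[0,0,0,0,0,0,0.8],[0,0,0,0,0,0,0.9],[0,0,0,0,0,0,1],[0,0,0,0,0,0,1],[0,0,0,0,0,0,1]],
  ],
)

```text
time_s: 24.5
tcp_pos: [0.5199, 0.2002, 0.1262]
tool_rot: [-179.7, -50.4, 50.1]
contact_force: [-0.4, -0.4, -0.5]
width: 0.0855
grip_force: 0.0
```

Call:
play_rows(
  steps=[
    [[0,0,-0.01,0,0,0,1],[0,0,-0.02,0,0,0,1],[0,0,-0.03,0,0,0,1],[0,0,-0.04,0,0,0,1],[0,0,-0.02,0,0,0,1]],
  ],
)

```text
time_s: 25.0
tcp_pos: [0.4597, 0.1276, 0.2042]
tool_rot: [-179.8, -50.4, 50.1]
contact_force: [0.2, 0.4, -0.7]
width: 0.0852
grip_force: 0.0
```

```bash
python3 - <<'E'
from h import *
s=arm.state(); print(s['tcp_pos'],s['contact_force'],s['width'])
for n in ['scene','side']: top(n,n[:2]+'9',[.5585,.2437],.10,.125)
a,b=[cv2.imread(f'pics/{f}.png') for f in('sc9','si9')]
cv2.imwrite('pics/v9.png',np.hstack([cv2.resize(a[140:320,190:370],(400,400)),cv2.resize(b[140:320,160:340],(400,400))]))
E
```

```text
[0.45969086 0.12757949 0.20416288] [ 0.16158115  0.42550052 -0.71537342] 0.0851690584235161
scene 270 ((561.9857788085938, 245.0457000732422), (88.27356719970703, 59.31892013549805), 50.88578414916992) z [0.10247395 0.113197   0.1172356 ]
slope [-0.02427513 -0.04219752  0.11238657]
side 422 ((556.9646606445312, 245.14569091796875), (84.4029769897461, 64.53162384033203), 48.571842193603516) z [0.10236602 0.11420606 0.11759902]
slope [ 0.07620069 -0.0768097   0.11270124]
```

View pics/v9.png

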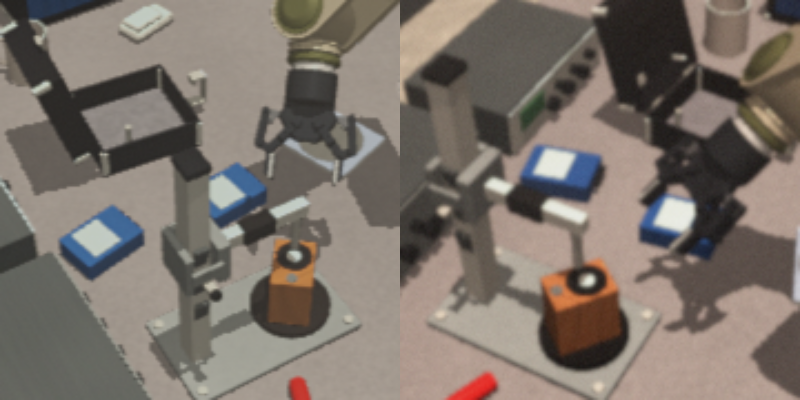

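The loudspeaker stands upright and centred on the pad, at (293,285) left and (580,305) right. The mic hangs above it, the lid is open, and the gripper is clear.

```bash
python3 -c "
from rig import arm
print(arm.close_job())"
```

```text
the job is handed in; nothing more can be done
None
```

The job is handed in: the lid is swung right back, the microphone arm rests one notch up (measured 55 mm), and the loudspeaker stands upright on the pad, measured within about 2 mm of its centre; no verdict was returned.

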